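Reset the travel stop of a syringe pump

ROBOT

A 6-joint arm with a two-finger parallel gripper is mounted at the origin on a cart in front of the work surface, level with it; the furniture and walls round the work are solid. World frame = base frame: x ahead of the robot, y to its left, z up, the work surface at z = 0. Lengths are in m, angles in degrees, forces in N, time in s.
With the tool pointing down it reaches from about 0.4 to 0.825 m from the base axis. Payload 7 kg.
Tool frame: the origin (TCP) lies midway between the tips of the shut fingers; the grasp point (between the pads) lies 19 mm behind it (r.grip_point_offset is the z of the grasp point in the tool frame, in m); z points along the fingers, y is the line along which they close (so a half turn about z gives the same grasp; the last joint's range is limited). The gripper opens to 88 mm and grips with 3 to 60 N. Pads are 19 mm wide; open, the fingers measure 130 mm over their backs; the gripper's body (78 mm by 193 mm) begins 47 mm behind the grasp point.
Start: joints at [81.71, 20.546, 0.682, 0, -70.136, -16.507], TCP at [0.283, 0.613, 0.227] pointing down, gripper open.
Joint ranges: [-176.03, 176.03], [-82.01, 121.73], [-58.28, 71.71], [-173.87, 95.51], [-174.79, -0.11], [-173.66, 173.66]. Speed limits (degrees/s): [136.94, 136.94, 172.46, 180, 180, 180].

INTERFACE

Orientations are given as [roll, pitch, yaw] about the fixed x, y, z axes, in that order (R = Rz(yaw) Ry(pitch) Rx(roll)).
In Python, from plant import r, viewer, recognise, outline_of, pinpoint gives the robot as it stands.
- The arm moves only by the tool move_arm, never from a script. Its argument "targets" is a list of rows, each a list of 2 entries, a list of its own where there are three numbers: the shift along the tool's x, y, z in cm, then the turn, a rotation vector about the tool's x, y, z in rad. A call has 1 to 5 rows; each row is the pose to reach, as a shift and turn from the pose commanded when the call began, along the tool's axes at that moment; what a row does not reach only later rows make up. A row lasts 1/8 s, in which the tool goes at most 62.5 mm and 10.7 degrees, less where a joint would pass 70% of its speed; a pose out of reach is approached as far as the arm can. A call with a gripper value outside its range is refused whole. "jaw" is the finger opening in cm, from 0 to 8.76, set as the call begins (left out, the last holds). The fingers move at their own pace and stop on an object; "squeeze" is the grip in N (left out, the last holds). Time passes only in rows, so rows that repeat a pose let the fingers close. It gives the time, the measured TCP pose, the force, the opening and the grip force at its end, in the units of the state.
- r.get_state(): the state, without advancing time (a new reading comes with each control period).
- viewer.capture(name): name is "scene" or "top" or "wrist"; returns a dict with "image" (400x640x3 uint8, blue, green, red), "intrinsics" (3x3 intrinsics, pixels), "camera_from_world" (4x4, takes a point from world to camera coordinates). Camera axes: x right, y up, looking along -z (the intrinsics and any distortion apply to the point x, -y, -z); pixel columns grow to the right and rows downward; lengths in m; the calibration is good to about 2 mm. A picture is of the moment at which its call begins. There is no depth.
- r.close_job(): hands the job in; it is judged then, once.
Trained networks look in the newest picture that a camera, given by its name, has taken for a name from the list of things; names that differ only in an ending like _2 or _b are one class to them, and where a whole thing is asked for, a point or a joint stands for the part that bears it (a point fixed in the world has none). Each returns a list of dicts, best first, with "score" (0 to 1); they miss things now and then, are a little off and sometimes report something else, mostly with a low value. They report only what shows in the picture. A call takes as long as a camera call.
- recognise(label, camera): "box" ([left, top, right, bottom] in pixels, round what is visible of it).
- outline_of(label, camera): "mask" (400x640 bool, what is visible of it) and "box" ([left, top, right, bottom] in pixels, round what is visible of it).
- pinpoint(label, camera): "location" ([row, column] in pixels: a listed point, or the origin of a listed thing).
The state is a dict: "time_s": time; "joints": joint angles; "qd": joint speeds; "joint_torque": joint torques, N m; "tcp_pos": TCP position; "eef_rot": TCP orientation; "contact_force": force on the tool from outside, world axes, zero at the start; "moment": the same for the moment, N m; "gripper_width": finger opening in m; "gripper_force": force on a finger pad.
Only numpy, scipy, OpenCV 4.12 (cv2) and the standard library are available. Lean on these libraries where they do the work, as an engineer would, in place of code of your own. Each camera call takes 0.05 s, during which the arm holds its last target. There are 200 camera calls.

TASK

On the syringe pump, loosen the wing screw of the travel-stop collar, then slide the collar along its guide rod until it presses lightly on the spring tip of the brass striker stud of the pusher block, gently enough that the block itself does not shift, and tighten the wing screw again while the collar rests against that tip, so that it is clamped there. Let go of it, and leave the small things standing round the pump where they are.

Things in the scene. Friction and masses are not known exactly. Their poses are not given: they have to be found in the camera images.
- syringe_pump: White syringe pump, fixed. Bed 120 mm (own x) by 360 mm (own y). Origin: centre of its underside. Own +y runs along the guide rod to the drive housing (83 mm high; at the robot's left at zero yaw); the aluminium end block (77 mm high) and the clear syringe are at the -y end. No part but the wing screw is higher than 83 mm.
- guide_rod: Steel guide rod of the pump, 12 mm thick, 260 mm long, fixed, along the pump's y at pump x = -30 mm (the side near the robot), its axis 55 mm above the worktop. The collar slides on it. Pose as the pump's own. A lead screw runs beside it at pump x = +4 mm and the syringe at x = +36 mm.
- stop_collar: Travel-stop collar: plain steel block on the rod, 34 (x) by 30 (y, along the rod) by 34 mm high, the wing screw in its top. Origin: its centre, on the rod's axis; axes as the pump's. It cannot turn. It stands on the -y (syringe) side of the pusher block. Screw tight: some 15 N do not move it; screw loose: it slides against about 2 N, pushed by its sides or by the wing screw.
- collar_face (a point): Centre of the collar's +y face, which is to meet the tip of the striker stud; axes as the pump's.
- pusher_block: Pusher block: aluminium cross bar, 108 (x) by 30 (y) by 40 mm high. Origin: its centre; axes as the pump's. A brass striker stud (10 mm thick) beside the rod, robot side, ends in a thin spring plunger (2 N/mm, 4 mm stroke) that meets the collar first; the plunger's end stands an unmeasured 8 to 44 mm out of the -y face. Over about 13 N shifts the block, spoiling the dose (1.5 mm is too much).
- pusher_face (a point): Point on the -y face of the pusher block, on the guide rod's axis; axes as the pump's. When the collar touches the plunger of the stud, collar_face is 8 to 44 mm short of it (in -y).
- wing_grip (a point): Grip point of the wing screw, on its vertical axis, about 100 mm above the worktop. The wing is an upright steel bar 10 mm thick (the point's x), 40 mm long (the point's y) and 26 mm high (from 14 mm below this point to 12 mm above it), to be pinched from above across its x. The point turns and rises with the screw.
- wing_screw (a joint): Wing screw angle (rad), grows as it is loosened (anticlockwise from above); range -0.25 to 1.9. Near 0 (start, -0.06 to 0.08) the wing lies along the rod and the screw is tight, pressing on the rod with about 30 N; the press fades as it is loosened and is gone from 0.6 on. 0.1 or less is tight again. Rises 1.5 mm per rad. Takes up to 0.09 N m to loosen, 0.15 N m to tighten; stays where left.
- vial_1: Small amber glass vial, 23 mm wide, 46 mm high, loose, left of centre on the robot's side of the pump. Bystander: leave it alone. Origin: centre of its underside.
- petri_1: Petri dish, 61 mm wide, 15 mm high, loose, on the robot's side of the pump. Bystander: leave it alone. Origin: centre of its underside.
- diluent_bottle: Small white bottle, 35 mm wide, 66 mm high, loose, behind the pump. Bystander: leave it alone. Origin: centre of its underside.
- beaker_100: Clear beaker, 51 mm wide, 69 mm high, loose, behind the pump. Bystander: leave it alone. Origin: centre of its underside.

How it is judged (in metres and radians):
On the way, in this order (a step that is already met when the one before it is completed fails the run):
1. the wing screw is loosened (past 0.5 rad) with the collar still where it was (within 4 mm) (value of joint wing_screw above 0.5 rad and distance of stop_collar from where it was at the start of the episode below 0.004 m), for 0.2 s.
2. the collar, slid along the rod with the screw loose, presses on the tip of the pusher block's stud (over 1 N) (contact force between stop_collar and pusher_block above 1 N and value of joint wing_screw above 0.4 rad), for 0.1 s.
3. the screw is tightened (below 0.15 rad) with the collar still against the tip of the stud (over 0.5 N) (contact force between stop_collar and pusher_block above 0.5 N and value of joint wing_screw below 0.15 rad), for 0.2 s.
At the end, for the whole second after the job is handed in: The wing screw is tight (below 0.15 rad) and the collar still rests against the spring tip of the pusher block's stud (over 0.5 N); the block is within 1.5 mm of where it stood; the collar is at rest and released (all of step 3 and distance of pusher_block from where it was at the start of the episode below 0.0015 m and linear speed of stop_collar below 0.005 m/s); the robot touches nothing.
It fails at once if the pusher block is shifted more than 1.5 mm (distance of pusher_block from where it was at the start of the episode above 0.0015 m).
It fails at once if a bystander (vial, dish, bottle or beaker) is moved more than 15 mm (distance of any of vial_1, petri_1, diluent_bottle, beaker_100 from where it was at the start of the episode above 0.015 m).
It also fails if it takes over 46 s, if anything falls off the work surface, if the arm or the gripper's body presses on something with over 40 N, if the wrist force passes 120 N, or if a joint passes its speed limit or range.

## Working session

There is one attempt and no reset: what is moved stays moved. The work goes in short steps, Python scripts to look and compute and a tool call to move; the robot and the scene stay as the last step left them, time stands still between calls to the robot, and variables do not carry over. Pictures are saved under pics/ and viewed, at most 10 in all, crops included, and the job is handed in when it is done.

Besides the shell and the picture viewer there is one more tool, called after ">>>" by a JSON object that holds its "api" and its "payload". move_arm: Moves the arm, as the interface text tells. Its arguments: {"type":"object","properties":{"targets":{"type":"array","items":{"type":"array"}},"jaw":{"type":"number"},"squeeze":{"type":"number"}},"required":["targets"]}

```bash
mkdir -p pics
cat > h.py <<'E'
import numpy as np, cv2
from scipy.spatial.transform import Rotation as R
from plant import r, viewer, recognise, outline_of, pinpoint
def ray(c,row,col):
    K=np.array(c["intrinsics"]);T=np.array(c["camera_from_world"])
    d=np.linalg.solve(K,[col,row,1.]);d=np.array([d[0],-d[1],-d[2]])
    Ri=T[:3,:3].T
    return -Ri@T[:3,3],Ri@d
def atz(c,row,col,z):
    o,d=ray(c,row,col);return o+d*(z-o[2])/d[2]
def proj(c,p):
    T=np.array(c["camera_from_world"]);q=T[:3,:3]@np.array(p)+T[:3,3]
    u=np.array(c["intrinsics"])@[q[0],-q[1],-q[2]];return u[1]/u[2],u[0]/u[2]
def pose():
    s=r.get_state();return s,np.array(s["tcp_pos"]),R.from_euler('xyz',s["eef_rot"],degrees=True)
E
python3 - <<'E'
from h import *
s=r.get_state();print({k:np.round(v,3).tolist() for k,v in s.items()})
ims=[]
Z=dict(syringe_pump=0,stop_collar=.055,collar_face=.055,pusher_block=.055,pusher_face=.055,wing_grip=.1,vial_1=0,petri_1=0,diluent_bottle=0,beaker_100=0)
for cam in("top","scene"):
    c=viewer.capture(cam);cv2.imwrite(f"pics/{cam}0.png",c["image"])
    print(cam,np.round(ray(c,200,320),3).tolist())
    for n,z in Z.items():
        p=pinpoint(n,cam)
        for q in p[:2]:print(n,round(q["score"],2),np.round(q["location"],1),np.round(atz(c,*q["location"],z),4))
E
```

```text
{'time_s': 0.0, 'joints': [81.708, 20.591, 0.634, -0.021, -70.135, -16.506], 'qd': [-0.005, -0.006, 0.065, -0.031, 0.072, 0.027], 'joint_torque': [0.001, -58.272, 29.305, 6.997, 0.007, -0.0], 'tcp_pos': [0.283, 0.612, 0.226], 'eef_rot': [179.906, -0.007, -24.805], 'contact_force': [-0.042, -0.026, 0.082], 'moment': [-0.021, 0.015, 0.019], 'gripper_force': 0.0, 'gripper_width': 0.087}
top [[0.471, -0.001, 0.968], [0.075, -0.029, -0.997]]
syringe_pump 0.56 [190.6 298.4] [0.5639 0.0164 0.    ]
stop_collar 0.64 [190.3 295. ] [0.5592 0.0222 0.055 ]
stop_collar 0.54 [193.3 348. ] [ 0.5522 -0.0831  0.055 ]
collar_face 0.85 [194.7 341.8] [ 0.5495 -0.0707  0.055 ]
pusher_block 0.89 [189.3 276.7] [0.5616 0.0583 0.055 ]
pusher_face 0.89 [201.8 282.6] [0.5366 0.0468 0.055 ]
wing_grip 0.54 [195.4 355.4] [ 0.544 -0.093  0.1  ]
wing_grip 0.53 [189.5 297.5] [0.5563 0.0163 0.1   ]
vial_1 0.67 [138.6 252.7] [0.6754 0.1121 0.    ]
vial_1 0.47 [254.8 261.5] [0.4309 0.0939 0.    ]
petri_1 0.63 [254.8 339. ] [ 0.4286 -0.0669  0.    ]
diluent_bottle 0.72 [138.2 254.1] [0.6763 0.1092 0.    ]
diluent_bottle 
[... 227 characters left out ...]
246.3 316.8] [0.5699 0.013  0.    ]
stop_collar 0.56 [220.7 368.8] [ 0.5462 -0.0909  0.055 ]
collar_face 0.95 [218.8 363.9] [ 0.5548 -0.0844  0.055 ]
pusher_block 0.68 [217.9 369.8] [ 0.5521 -0.0964  0.055 ]
pusher_block 0.61 [239.  295.7] [0.5613 0.0604 0.055 ]
pusher_face 0.61 [248.3 310.7] [0.5283 0.043  0.055 ]
wing_grip 0.71 [281.9 382.8] [ 0.38   -0.0243  0.1   ]
wing_grip 0.54 [205.3 370.1] [ 0.5454 -0.0898  0.1   ]
vial_1 0.64 [312.4 305.3] [0.4366 0.0937 0.    ]
petri_1 0.83 [280.3 384.4] [ 0.4395 -0.072  -0.    ]
diluent_bottle 0.74 [223.8 256.4] [0.6806 0.107  0.    ]
diluent_bottle 0.6 [280.8 384.4] [ 0.4385 -0.0715  0.    ]
beaker_100 0.72 [200.7 308.8] [ 0.6996 -0.0237  0.    ]
```

Run:
```python
from h import *
a=cv2.imread("pics/top0.png")[110:290,220:440];b=cv2.imread("pics/scene0.png")[150:340,220:440]
cv2.imwrite("pics/a.png",np.vstack([cv2.resize(a[:150],(660,450//1),interpolation=cv2.INTER_CUBIC)[:300*2//2+0] if 0 else cv2.resize(a,(366,300),interpolation=cv2.INTER_CUBIC),cv2.resize(b,(366,300),interpolation=cv2.INTER_CUBIC)]))
```

```text
(no output)
```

View pics/a.png

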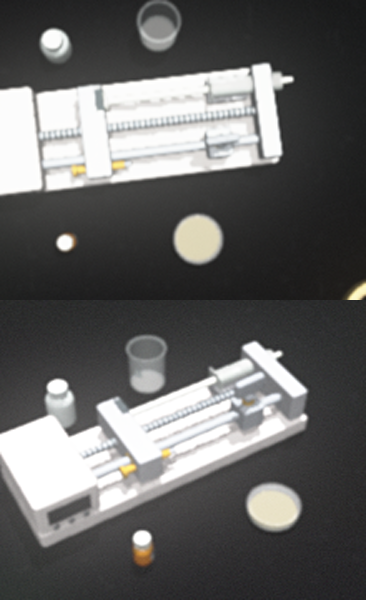

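The crop shows the pump at about +6° yaw. The collar with its wing is at roughly (195, 353) in the top image and (210, 369) in the scene image. The brass stud sits just right of the pusher block, the dish and vial are on the robot's side, and the bottle and beaker are behind. Next I'll work out the hover move.

```bash
cat >> h.py <<'E'
def to(p,yaw):
    s,t,Q=pose()
    G=R.from_euler('xyz',[180,0,yaw],degrees=True)
    print("shift cm",np.round(Q.inv().apply(np.array(p)-t)*100,2),"turn",np.round((Q.inv()*G).as_rotvec(),3))
E
python3 -c "
from h import *
to([.545,-.09,.18],-84.2)"
```

```text
shift cm [53.25 52.81  4.66] turn [ 0.    -0.     1.037]
```

>>> {"api": "move_arm", "payload": {"targets": [[[53.25,52.8,4.6],[0,0,1.037]],[[53.25,52.8,4.6],[0,0,1.037]],[[53.25,52.8,4.6],[0,0,1.037]],[[53.25,52.8,4.6],[0,0,1.037]],[[53.25,52.8,4.6],[0,0,1.037]]], "jaw": 5, "squeeze": 40}}

```text
time_s: 1.72
tcp_pos: [0.3925, 0.3187, 0.2077]
eef_rot: [-180.0, 0.0, -78.8]
contact_force: [0.8, -0.7, 0.7]
gripper_width: 0.0505
gripper_force: 0.0
```

```bash
python3 -c "
from h import *
to([.545,-.09,.18],-84.2)"
```

```text
shift cm [43.05 -7.05  2.75] turn [-0.001  0.001  0.094]
```

>>> {"api": "move_arm", "payload": {"targets": [[[43,-7,2.7],[0,0,0.094]],[[43,-7,2.7],[0,0,0.094]],[[43,-7,2.7],[0,0,0.094]],[[43,-7,2.7],[0,0,0.094]],[[43,-7,2.7],[0,0,0.094]]]}}

```text
time_s: 2.35
tcp_pos: [0.5031, 0.0269, 0.1886]
eef_rot: [-179.9, 0.0, -83.9]
contact_force: [1.6, 1.6, -0.3]
gripper_width: 0.0501
gripper_force: 0.0
```

```bash
python3 -c "
from h import *
to([.545,-.09,.18],-84.2)"
```

```text
shift cm [12.07 -2.91  0.86] turn [-0.001  0.     0.006]
```

>>> {"api": "move_arm", "payload": {"targets": [[[12,-2.9,0.8],[0,0,0]],[[12,-2.9,0.8],[0,0,0]],[[12,-2.9,0.8],[0,0,0]]]}}

```text
time_s: 2.72
tcp_pos: [0.5444, -0.0913, 0.1793]
eef_rot: [179.9, -0.0, -84.2]
contact_force: [-0.8, 0.3, -0.1]
gripper_width: 0.0501
gripper_force: 0.0
```

```bash
cat > look.py <<'E'
from h import *
import sys
for cam in("wrist","top","scene"):
    c=viewer.capture(cam);cv2.imwrite(f"pics/{cam}{sys.argv[1]}.png",c["image"])
    for n,z in dict(stop_collar=.055,collar_face=.055,pusher_face=.055,wing_grip=.1).items():
        for q in pinpoint(n,cam)[:2]:print(cam,n,round(q["score"],2),np.round(q["location"],1),np.round(atz(c,*q["location"],z),4))
s,t,Q=pose();print(s["time_s"],t,s["eef_rot"],np.round(s["contact_force"],2))
E
python3 look.py 1
```

```text
wrist stop_collar 0.56 [195.7 322.1] [ 0.5462 -0.0909  0.055 ]
wrist collar_face 0.68 [207.2 322.5] [ 0.5445 -0.0784  0.055 ]
wrist pusher_face 0.6 [301.  321.7] [0.5341 0.0358 0.055 ]
wrist wing_grip 0.66 [207.3 318.3] [ 0.5496 -0.092   0.1   ]
scene collar_face 0.34 [201.1 310.2] [ 0.6455 -0.0056  0.055 ]
scene pusher_face 0.81 [247.  309.6] [0.5321 0.0436 0.055 ]
scene pusher_face 0.65 [201.8 310.6] [ 0.6433 -0.0055  0.055 ]
3.475 [ 0.54409533 -0.08728283  0.18014032] [-1.79995741e+02 -4.40722096e-04 -8.38788870e+01] [-0.43 -0.39  0.05]
```

View pics/wrist1.png

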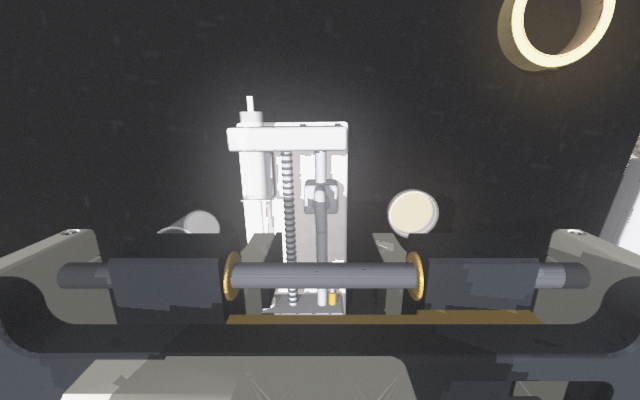

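Run:
```python
from h import *
a=cv2.imread("pics/wrist1.png")
cv2.imwrite("pics/b.png",cv2.resize(a[140:320,270:380],None,fx=3.3,fy=3.3,interpolation=cv2.INTER_CUBIC))
c=viewer.capture("wrist")
print(np.round(ray(c,200,320),3).tolist())
for p in([.5454,-.091,.112],[.5454,-.091,.086],[.5454,-.091,.072],[.5454,-.091,.055]):print(p,np.round(proj(c,p),1))
m=outline_of("wing_grip","wrist");print([(round(q["score"],2),q["box"]) for q in m])
m=outline_of("stop_collar","wrist");print([(round(q["score"],2),q["box"]) for q in m])
# guide rod edges
for row in(165,175,225,240,255): print(row,a[row,305:340].mean(1).astype(int).tolist())
```

```text
[[0.553, -0.163, 0.338], [-0.017, 0.275, -0.961]]
[0.5454, -0.091, 0.112] [208.3 323.1]
[0.5454, -0.091, 0.086] [199.9 323.1]
[0.5454, -0.091, 0.072] [196.  323.1]
[0.5454, -0.091, 0.055] [191.7 323.1]
[(0.65, [309.9, 180.2, 331.2, 230.5]), (0.34, [254.5, 199.3, 342.2, 313.0])]
[(0.63, [303.2, 174.7, 336.8, 230.6])]
165 [247, 247, 247, 247, 247, 247, 247, 247, 247, 245, 194, 221, 232, 237, 241, 242, 240, 235, 228, 212, 185, 175, 204, 201, 200, 203, 239, 247, 247, 247, 247, 247, 247, 247, 247]
175 [247, 247, 247, 247, 247, 247, 247, 247, 247, 245, 203, 219, 231, 237, 241, 242, 240, 235, 227, 215, 186, 179, 202, 203, 200, 201, 202, 239, 247, 247, 247, 247, 247, 247, 247]
225 [200, 200, 200, 200, 201, 200, 197, 202, 199, 199, 175, 135, 145, 151, 155, 158, 159, 158, 155, 148, 141, 140, 170, 196, 196, 195, 196, 194, 195, 199, 196, 197, 195, 197, 196]
240 [200, 197, 194, 197, 194, 193, 195, 196, 196, 198, 180, 143, 137, 147, 152, 155, 158, 155, 155, 148, 143, 141, 168, 191, 191, 190, 191, 189, 191, 189, 190, 191, 193, 189, 190]
255 [193, 193, 192, 194, 191, 193, 191, 196, 193, 192, 183, 153, 129, 137, 148, 152, 154, 154, 153, 145, 141, 137, 163, 188, 187, 188, 188, 187, 188, 188, 188, 185, 188, 186, 186]
```

View pics/b.png

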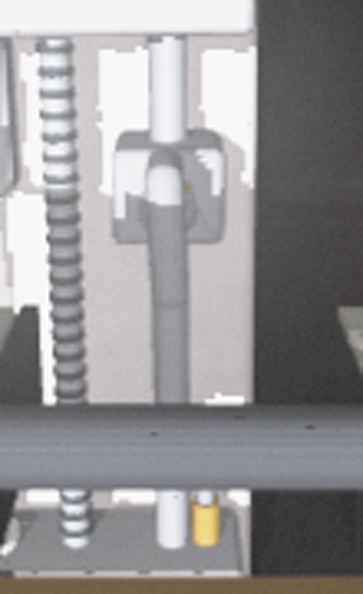

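Run:
```python
from h import *
c=viewer.capture("wrist")
a=c["image"];cv2.imwrite("pics/w2.png",a)
P=[]
for row in range(156,172,3):
    g=a[row,305:340].mean(1);P.append((row,g[:].tolist()))
def edges(row,z):
    g=a[row,300:345].astype(float).mean(1)
    d=np.abs(np.diff(g));L=300.5+np.argmax(d[5:20])+5;Rr=300.5+np.argmax(d[20:30])+20
    return L,Rr,np.round(atz(c,row,(L+Rr)/2,z),4)
for row in(157,162,168,218,226,235,245,255):print(row,edges(row,.055))
for row in(300,303):print(row,a[row,300:345].mean(1).astype(int).tolist())
q=[(304.2,179.4),(338.2,179.4),(304.2,213.6),(338.2,213.6)]
for u in q:print(atz(c,u[1],u[0],.072).round(4))
s,t,Q=pose();print(s["time_s"],t,s["eef_rot"])
```

```text
157 (np.float64(314.5), np.float64(324.5), array([ 0.5527, -0.1266,  0.055 ]))
162 (np.float64(314.5), np.float64(324.5), array([ 0.5522, -0.1216,  0.055 ]))
168 (np.float64(314.5), np.float64(324.5), array([ 0.5516, -0.1155,  0.055 ]))
218 (np.float64(314.5), np.float64(326.5), array([ 0.5451, -0.0621,  0.055 ]))
226 (np.float64(315.5), np.float64(326.5), array([ 0.5436, -0.053 ,  0.055 ]))
235 (np.float64(315.5), np.float64(326.5), array([ 0.5426, -0.0426,  0.055 ]))
245 (np.float64(315.5), np.float64(326.5), array([ 0.5413, -0.0308,  0.055 ]))
255 (np.float64(315.5), np.float64(327.5), array([ 0.5395, -0.0188,  0.055 ]))
300 [140, 140, 140, 139, 140, 141, 141, 140, 138, 141, 139, 139, 139, 140, 139, 140, 143, 177, 222, 233, 236, 237, 236, 228, 215, 191, 153, 137, 162, 187, 196, 198, 196, 191, 178, 149, 132, 141, 139, 143, 135, 126, 149, 172, 159]
303 [141, 141, 142, 141, 140, 142, 143, 140, 142, 140, 142, 141, 141, 140, 140, 140, 141, 143, 142, 147, 148, 156, 156, 151, 147, 143, 140, 141, 142, 140, 142, 141, 144, 142, 143, 143, 142, 143, 144, 143, 137, 122, 142, 172, 149]
[ 0.5653 -0.1058  0.072 ]
[ 0.5326 -0.1092  0.072 ]
[ 0.5622 -0.0711  0.072 ]
[ 0.5284 -0.0746  0.072 ]
3.675 [ 0.54405404 -0.08749382  0.18006914] [ 1.79997081e+02  1.96172564e-03 -8.39052338e+01]
```

The wrist crop shows the collar at cols 304–338 and rows 179–214, with the wing along the rod at col ~320.5. The brass stud is at the lower right. That puts the collar centre at about (0.548, -0.090) and the yaw at ~6.4°.

```bash
python3 -c "
from h import *
to([.548,-.0902,.084],-83.6)"
```

```text
shift cm [ 0.31 -0.36  9.61] turn [ 0.     0.    -0.005]
```

>>> {"api": "move_arm", "payload": {"targets": [[[0.3,-0.35,4.8],[0,0,0]],[[0.3,-0.35,9.0],[0,0,-0.005]],[[0.3,-0.35,9.6],[0,0,-0.005]],[[0.3,-0.35,9.6],[0,0,-0.005]]]}}

```text
time_s: 4.18
tcp_pos: [0.5484, -0.0902, 0.0848]
eef_rot: [-180.0, -0.0, -83.6]
contact_force: [0.5, -0.1, -0.4]
gripper_width: 0.0499
gripper_force: 0.0
```

Run:
```python
from h import *
c=viewer.capture("wrist");cv2.imwrite("pics/w3.png",c["image"])
for n in("wing_grip","stop_collar"):
  for q in recognise(n,"wrist")[:1]+pinpoint(n,"wrist")[:2]:print(n,q)
s,t,Q=pose();print(s["time_s"],t,s["eef_rot"],s["contact_force"])
to([.548,-.0902,.084],-83.6)
cv2.imwrite("pics/w3c.png",cv2.resize(c["image"][120:330,200:440],None,fx=2.5,fy=2.5,interpolation=cv2.INTER_CUBIC))
for z in(.086,.112):
  for dy in(-.02,0,.02):print(z,dy,np.round(proj(c,[.548-dy*.11,-.0902+dy,z]),1))
```

```text
wing_grip {'box': [313.0, 220.6, 344.7, 301.7], 'score': 0.94}
wing_grip {'location': [226.7, 325.2], 'score': 0.72}
wing_grip {'location': [257.0, 325.8], 'score': 0.69}
stop_collar {'box': [298.9, 204.0, 350.8, 299.4], 'score': 0.74}
stop_collar {'location': [228.6, 324.1], 'score': 0.81}
4.425 [ 0.54878078 -0.08993498  0.0855678 ] [-1.79852820e+02  4.13203222e-03 -8.36059988e+01] [-0.22780559 -0.13874835  0.0626955 ]
shift cm [0.02 0.08 0.16] turn [-0.003  0.    -0.   ]
0.086 -0.02 [217.7 325.3]
0.086 0 [248.8 325.2]
0.086 0.02 [277.9 325.1]
0.112 -0.02 [235.  325.6]
0.112 0 [270.7 325.5]
0.112 0.02 [303.8 325.4]
```

View pics/w3c.png

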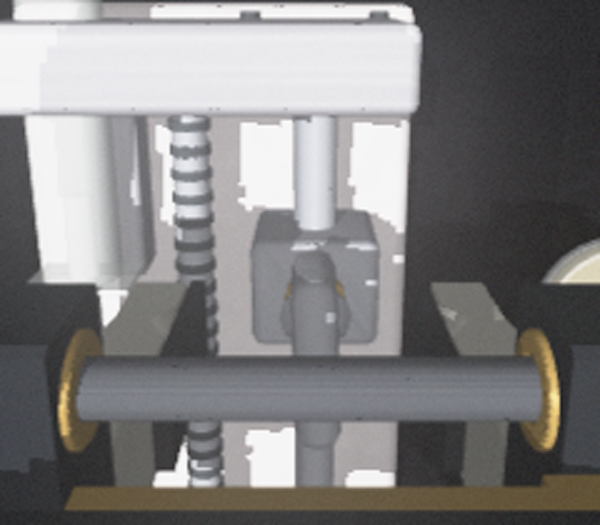

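The crop shows the wing midway between the two fingers, with its ends at rows ~221 and ~300, and the collar centred at col 326. All of that is within 1–2 mm of prediction, so I'll close on it.

>>> {"api": "move_arm", "payload": {"targets": [[[0.1,0,0.1],[0,0,0]],[[0.1,0,0.1],[0,0,0]],[[0.1,0,0.1],[0,0,0]],[[0.1,0,0.1],[0,0,0]]], "jaw": 0, "squeeze": 35}}

```text
time_s: 4.92
tcp_pos: [0.5473, -0.0912, 0.0829]
eef_rot: [179.9, -0.0, -83.6]
contact_force: [-4.8, 0.7, 3.5]
gripper_width: 0.0158
gripper_force: 12.8
```

```bash
python3 -c "
from h import *
s,t,Q=pose();print(s['time_s'],t,s['eef_rot'],np.round(s['contact_force'],2),np.round(s['moment'],3),s['gripper_width'],s['gripper_force'])"
```

```text
4.925 [ 0.54733873 -0.09118689  0.0829174 ] [ 1.79920408e+02 -6.87713324e-04 -8.36213408e+01] [-4.83  0.68  3.49] [0.031 1.796 0.011] 0.015785679607365117 12.839178821008392
```

>>> {"api": "move_arm", "payload": {"targets": [[[0,0,0],[0,0,0]],[[0,0,0],[0,0,0]],[[0,0,0],[0,0,0]]]}}

```text
time_s: 5.3
tcp_pos: [0.5473, -0.0912, 0.083]
eef_rot: [179.9, -0.0, -83.6]
contact_force: [-5.5, -0.2, 3.1]
gripper_width: 0.0135
gripper_force: 35.0
```

```bash
cat > st.py <<'E'
from h import *
s,t,Q=pose();print(s['time_s'],np.round(t,4),np.round(s['eef_rot'],2),'F',np.round(s['contact_force'],2),'M',np.round(s['moment'],3),s['gripper_width'],s['gripper_force'])
a=np.radians(6.4);u=np.array([-np.sin(a),np.cos(a),0]);print('along rod F',np.round(np.dot(s['contact_force'],u),2))
E
python3 st.py
```

```text
5.3 [ 0.5473 -0.0912  0.083 ] [179.93  -0.   -83.62] F [-5.46 -0.24  3.1 ] M [ 0.064  1.771 -0.016] 0.013522262204045177 35.00105360755697
along rod F 0.37
```

>>> {"api": "move_arm", "payload": {"targets": [[[0,0.05,0],[0,0,0]],[[0,0.05,-0.4],[0,0,0]],[[0,0.05,-0.4],[0,0,0]]], "jaw": 2.4}}

```text
time_s: 5.68
tcp_pos: [0.5485, -0.091, 0.0877]
eef_rot: [-179.9, -0.0, -83.6]
contact_force: [-0.2, -0.6, -0.3]
gripper_width: 0.0238
gripper_force: 0.0
```

>>> {"api": "move_arm", "payload": {"targets": [[[0,0,0],[0,0,0]],[[0,0,0],[0,0,0]],[[0,0,0],[0,0,0]],[[0,0,0],[0,0,0]]], "jaw": 0}}

```text
time_s: 6.18
tcp_pos: [0.5472, -0.0912, 0.0871]
eef_rot: [180.0, -0.0, -83.6]
contact_force: [-2.3, 0.1, 3.6]
gripper_width: 0.0094
gripper_force: 36.8
```

```bash
python3 st.py
```

```text
6.175 [ 0.5472 -0.0912  0.0871] [179.97  -0.   -83.6 ] F [-2.31  0.07  3.57] M [0.186 0.908 0.143] 0.009448478921823574 36.82630809688064
along rod F 0.33
```

>>> {"api": "move_arm", "payload": {"targets": [[[0,0,0],[0,0,-0.12]],[[0,0,-0.03],[0,0,-0.24]],[[0,0,-0.05],[0,0,-0.36]]]}}

```text
time_s: 6.55
tcp_pos: [0.5475, -0.0911, 0.0875]
eef_rot: [-180.0, 0.0, -62.8]
contact_force: [-1.4, 0.6, 0.8]
gripper_width: 0.0099
gripper_force: 36.8
```

```bash
python3 st.py
```

```text
6.55 [ 0.5475 -0.0911  0.0875] [-1.7999e+02  1.0000e-02 -6.2780e+01] F [-1.44  0.59  0.75] M [ 0.175  0.361 -0.083] 0.009881958139649276 36.81943977277115
along rod F 0.75
```

>>> {"api": "move_arm", "payload": {"targets": [[[0,0,-0.02],[0,0,-0.13]],[[0,0,-0.04],[0,0,-0.26]],[[0,0,-0.06],[0,0,-0.4]],[[0,0,-0.06],[0,0,-0.4]],[[0,0,-0.06],[0,0,-0.4]]]}}

```text
time_s: 7.18
tcp_pos: [0.5478, -0.0909, 0.0881]
eef_rot: [-180.0, -0.0, -40.2]
contact_force: [0.9, 1.7, -1.4]
gripper_width: 0.01
gripper_force: 36.7
```

```bash
python3 st.py; python3 look.py 4
```

```text
7.175 [ 0.5478 -0.0909  0.0881] [-1.7997e+02 -1.0000e-02 -4.0240e+01] F [ 0.87  1.7  -1.38] M [ 0.782 -0.144  0.081] 0.00995987350740104 36.70100944913429
along rod F 1.59
wrist stop_collar 0.74 [231.8 320.7] [ 0.5469 -0.0877  0.055 ]
wrist collar_face 0.64 [244.1 309.2] [ 0.5449 -0.0748  0.055 ]
wrist wing_grip 0.65 [258.1 323.3] [ 0.5474 -0.0906  0.1   ]
7.925 [ 0.5477018  -0.09104734  0.08814144] [-1.79982021e+02 -1.07034602e-02 -4.00716574e+01] [ 3.6   2.61 -3.9 ]
```

>>> {"api": "move_arm", "payload": {"targets": [[[-0.36,-0.345,0],[0,0,0]],[[-1.09,-1.03,0],[0,0,0]],[[-2.18,-2.07,0],[0,0,0]],[[-3.26,-3.1,0],[0,0,0]],[[-3.63,-3.45,0],[0,0,0]]]}}

```text
time_s: 8.55
tcp_pos: [0.542, -0.0405, 0.0882]
eef_rot: [-180.0, -0.0, -40.0]
contact_force: [4.6, -1.4, -5.9]
gripper_width: 0.0095
gripper_force: 36.6
```

```bash
python3 st.py; python3 look.py 5
python3 - <<'E'
import cv2,numpy as np
a=cv2.imread("pics/top5.png")[150:250,240:360];b=cv2.imread("pics/scene5.png")[190:290,260:380]
w=cv2.imread("pics/wrist5.png")
cv2.imwrite("pics/c.png",np.vstack([np.hstack([cv2.resize(i,(400,333),interpolation=cv2.INTER_CUBIC) for i in(a,b)]),cv2.resize(w[180:],(800,264))[:]]))
E
```

```text
8.55 [ 0.542  -0.0405  0.0882] [-1.800e+02 -2.000e-02 -4.001e+01] F [ 4.6  -1.42 -5.94] M [-0.714 -1.927  0.088] 0.0095000761803996 36.58647782022854
along rod F -1.92
wrist stop_collar 0.7 [230.2 321.1] [ 0.5418 -0.0384  0.055 ]
wrist wing_grip 0.71 [255.6 323.8] [ 0.5426 -0.0415  0.1   ]
9.3 [ 0.54204942 -0.04144654  0.08820791] [-1.79989451e+02 -8.86614672e-03 -4.00761160e+01] [ 4.76  2.1  -6.02]
```

View pics/c.png

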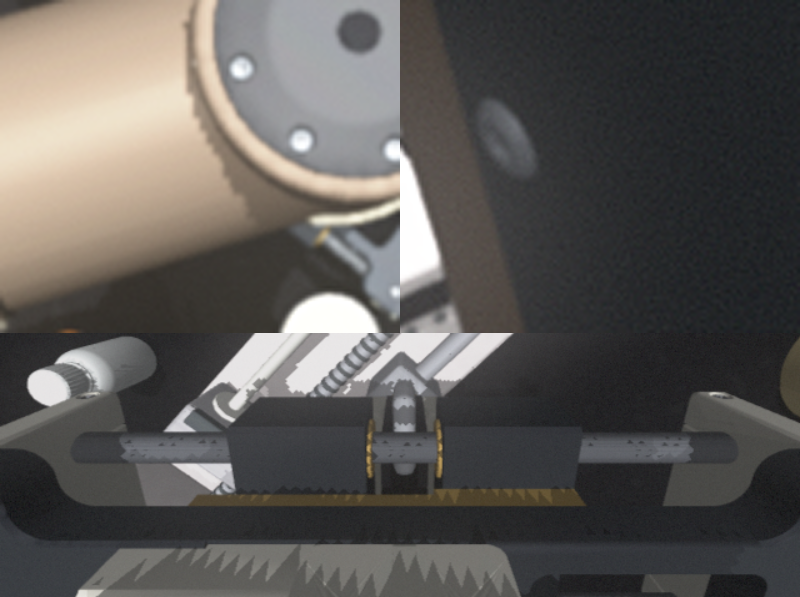

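The top and scene views are blocked by the arm. The wrist strip shows the wing held between the fingers and the collar following. I'll take the stud tip position from the first images.

Run:
```python
from h import *
u=np.array([-np.sin(np.radians(6.4)),np.cos(np.radians(6.4))])
for cam in("top","scene"):
    c=viewer.capture(cam);a=cv2.imread(f"pics/{cam}0.png")
    h=cv2.cvtColor(a,cv2.COLOR_BGR2HSV)
    m=((h[...,0]>15)&(h[...,0]<35)&(h[...,1]>110)&(h[...,2]>90)).astype(np.uint8)
    n,l,st,ce=cv2.connectedComponentsWithStats(m)
    for i in range(1,n):
        if st[i,4]>4 and 240<ce[i][0]<360 and 180<ce[i][1]<290:
            ys,xs=np.where(l==i);P=np.array([atz(c,y,x,.055)[:2] for y,x in zip(ys,xs)])
            s=P@u;print(cam,st[i],ce[i].round(1),"s range",s.min().round(4),s.max().round(4),P.mean(0).round(4))
    if cam=="top":
        for row in range(204,214):print(row,a[row,284:308].mean(1).astype(int).tolist())
s,t,Q=pose();print("collar face s",t[:2]@u+.015, "t",s["time_s"])
```

```text
top [288 207   6   4  22] [290.3 208.5] s range -0.0324 -0.022 [0.5233 0.0318]
top [264 210   7   5  26] [266.8 211.6] s range 0.0132 0.0256 [0.5176 0.078 ]
204 [251, 241, 209, 226, 239, 240, 237, 234, 231, 228, 224, 220, 214, 208, 203, 199, 193, 190, 188, 190, 195, 200, 197, 194]
205 [252, 244, 205, 194, 205, 205, 199, 193, 184, 177, 172, 171, 174, 175, 181, 188, 190, 191, 193, 199, 206, 213, 215, 215]
206 [252, 247, 209, 164, 166, 171, 171, 171, 170, 164, 164, 167, 179, 190, 194, 199, 211, 214, 215, 216, 218, 218, 219, 218]
207 [252, 250, 225, 173, 176, 187, 189, 193, 193, 196, 205, 217, 226, 231, 223, 205, 222, 228, 227, 228, 227, 227, 227, 227]
208 [252, 251, 233, 194, 200, 206, 208, 208, 209, 209, 220, 232, 238, 239, 233, 227, 241, 245, 244, 245, 244, 245, 244, 245]
209 [252, 251, 237, 199, 204, 209, 208, 207, 205, 205, 208, 215, 227, 232, 238, 245, 251, 252, 251, 252, 251, 251, 251, 251]
210 [252, 251, 237, 191, 189, 194, 193, 192, 191, 187, 185, 189, 208, 231, 247, 251, 252, 252, 252, 252, 252, 252, 252, 252]
211 [252, 252, 236, 175, 159, 166, 175, 188, 195, 193, 192, 196, 211, 237, 251, 252, 252, 252, 252, 252, 252, 252, 252, 252]
212 [252, 252, 240, 172, 144, 159, 178, 203, 213, 218, 223, 225, 228, 241, 251, 252, 252, 252, 252, 252, 252, 252, 252, 252]
213 [252, 253, 242, 178, 150, 168, 191, 214, 224, 235, 243, 245, 245, 248, 251, 252, 252, 252, 252, 252, 252, 252, 252, 252]
scene [318 245   4   5  14] [319.1 246.7] s range -0.0354 -0.0272 [0.5254 0.027 ]
scene [292 254  10   8  40] [296.4 257.1] s range 0.0078 0.0241 [0.5198 0.0754]
collar face s -0.08662596192256368 t 9.4
```

>>> {"api": "move_arm", "payload": {"targets": [[[-0.3,-0.34,0.05],[0,0,0]],[[-1.0,-1.0,0.05],[0,0,0]],[[-1.75,-1.72,0.05],[0,0,0]],[[-2.3,-2.25,0.05],[0,0,0]],[[-2.41,-2.38,0.05],[0,0,0]]]}}

```text
time_s: 10.02
tcp_pos: [0.5384, -0.0071, 0.0881]
eef_rot: [180.0, 0.0, -40.0]
contact_force: [-0.8, -1.7, 5.8]
gripper_width: 0.0095
gripper_force: 36.8
```

```bash
python3 st.py
```

```text
10.025 [ 0.5384 -0.0071  0.0881] [ 1.7997e+02  1.0000e-02 -4.0010e+01] F [-0.79 -1.67  5.83] M [-0.901  0.155  0.082] 0.009497510619114916 36.781533556704744
along rod F -1.57
```

>>> {"api": "move_arm", "payload": {"targets": [[[-0.1,-0.1,-0.02],[0,0,0]],[[-0.22,-0.21,-0.02],[0,0,0]],[[-0.29,-0.275,-0.02],[0,0,0]]]}}

```text
time_s: 10.4
tcp_pos: [0.5381, -0.0038, 0.0881]
eef_rot: [180.0, 0.0, -40.1]
contact_force: [-0.7, -1.9, 5.1]
gripper_width: 0.0099
gripper_force: 36.8
```

>>> {"api": "move_arm", "payload": {"targets": [[[-0.07,-0.07,0],[0,0,0]],[[-0.145,-0.138,0],[0,0,0]],[[-0.145,-0.138,0],[0,0,0]]]}}

```text
time_s: 10.78
tcp_pos: [0.5379, -0.0018, 0.088]
eef_rot: [180.0, 0.0, -40.1]
contact_force: [-1.5, -1.6, 5.6]
gripper_width: 0.0097
gripper_force: 36.8
```

>>> {"api": "move_arm", "payload": {"targets": [[[-0.07,-0.07,-0.02],[0,0,0]],[[-0.145,-0.138,-0.02],[0,0,0]],[[-0.145,-0.138,-0.02],[0,0,0]]]}}

```text
time_s: 11.15
tcp_pos: [0.5377, 0.0003, 0.0881]
eef_rot: [180.0, 0.0, -40.1]
contact_force: [-1.9, -1.6, 5.7]
gripper_width: 0.0102
gripper_force: 36.8
```

```bash
python3 st.py
```

```text
11.15 [5.377e-01 3.000e-04 8.810e-02] [ 1.7998e+02  2.0000e-02 -4.0060e+01] F [-1.89 -1.65  5.68] M [-0.64   0.425  0.112] 0.010161712281160952 36.767589567225514
along rod F -1.43
```

>>> {"api": "move_arm", "payload": {"targets": [[[-0.07,-0.07,0],[0,0,0]],[[-0.145,-0.138,0],[0,0,0]],[[-0.145,-0.138,0],[0,0,0]]]}}

```text
time_s: 11.52
tcp_pos: [0.5375, 0.002, 0.0881]
eef_rot: [180.0, 0.0, -40.1]
contact_force: [-0.6, -4.6, 5.4]
gripper_width: 0.0098
gripper_force: 36.7
```

>>> {"api": "move_arm", "payload": {"targets": [[[-0.03,-0.028,-0.01],[0,0,0]],[[-0.03,-0.028,-0.01],[0,0,0]]]}}

```text
time_s: 11.78
tcp_pos: [0.5374, 0.0023, 0.0881]
eef_rot: [180.0, 0.0, -40.1]
contact_force: [-0.9, -5.2, 3.7]
gripper_width: 0.0101
gripper_force: 36.7
```

```bash
python3 st.py
```

```text
11.775 [0.5374 0.0023 0.0881] [179.96   0.   -40.07] F [-0.91 -5.24  3.72] M [-2.058  0.187  0.14 ] 0.010062229271096484 36.72578605029401
along rod F -5.1
```

>>> {"api": "move_arm", "payload": {"targets": [[[0,0,0.01],[0,0,0.1]],[[0,0,0.03],[0,0,0.22]],[[0,0,0.05],[0,0,0.36]],[[0,0,0.05],[0,0,0.36]]]}}

```text
time_s: 12.28
tcp_pos: [0.5371, 0.0021, 0.0875]
eef_rot: [179.9, -0.0, -60.8]
contact_force: [-0.0, -6.4, 5.6]
gripper_width: 0.0095
gripper_force: 36.8
```

```bash
python3 st.py
```

```text
12.275 [0.5371 0.0021 0.0875] [ 1.7992e+02 -1.0000e-02 -6.0830e+01] F [-0.03 -6.4   5.57] M [-2.32   0.397 -0.095] 0.009462988844914089 36.76835450860381
along rod F -6.36
```

>>> {"api": "move_arm", "payload": {"targets": [[[0,0,0.01],[0,0,0.12]],[[0,0,0.02],[0,0,0.25]],[[0,0,0.04],[0,0,0.36]],[[0,0,0.05],[0,0,0.45]],[[0,0,0.05],[0,0,0.45]]]}}

```text
time_s: 12.9
tcp_pos: [0.5367, 0.002, 0.087]
eef_rot: [179.9, -0.0, -86.6]
contact_force: [-3.0, -5.8, 6.2]
gripper_width: 0.01
gripper_force: 36.8
```

```bash
python3 st.py
```

```text
12.9 [0.5367 0.002  0.087 ] [ 1.7989e+02 -5.0000e-02 -8.6570e+01] F [-3.01 -5.85  6.16] M [-2.311  0.88  -0.005] 0.009978486995900537 36.76756681914412
along rod F -5.48
```

>>> {"api": "move_arm", "payload": {"targets": [[[0,0,-0.01],[0,0,0.05]],[[0,0,-0.01],[0,0,0.05]],[[0,0,-0.01],[0,0,0.05]]]}}

```text
time_s: 13.28
tcp_pos: [0.5366, 0.002, 0.087]
eef_rot: [179.9, -0.1, -89.4]
contact_force: [-2.2, -5.4, 5.0]
gripper_width: 0.0098
gripper_force: 36.7
```

```bash
python3 st.py
```

```text
13.275 [0.5366 0.002  0.087 ] [ 1.7988e+02 -6.0000e-02 -8.9360e+01] F [-2.2  -5.42  4.95] M [-2.251  0.788  0.154] 0.009808295644393106 36.74187745606105
along rod F -5.14
```

>>> {"api": "move_arm", "payload": {"targets": [[[0,0,0],[0,0,0]],[[0,0,0],[0,0,0]],[[0,0,0],[0,0,0]]], "jaw": 3.5}}

```text
time_s: 13.65
tcp_pos: [0.5376, 0.0031, 0.087]
eef_rot: [180.0, 0.0, -89.3]
contact_force: [0.2, -0.3, 0.3]
gripper_width: 0.0326
gripper_force: 0.0
```

>>> {"api": "move_arm", "payload": {"targets": [[[0,0,-2],[0,0,0]],[[0,0,-6],[0,0,0]],[[3,0,-10],[0,0,0]],[[6,0,-12],[0,0,0]],[[6,0,-12],[0,0,0]]]}}

```text
time_s: 14.28
tcp_pos: [0.5392, -0.0582, 0.209]
eef_rot: [-179.8, 0.0, -89.4]
contact_force: [-0.3, -0.8, -0.4]
gripper_width: 0.0347
gripper_force: 0.0
```

```bash
python3 look.py 6; python3 -c "
from h import *
a=cv2.imread('pics/wrist6.png')
cv2.imwrite('pics/d.png',cv2.resize(a[150:350,220:440],None,fx=2.7,fy=2.7,interpolation=cv2.INTER_CUBIC))"
```

```text
wrist collar_face 0.76 [250.5 328.5] [0.5335 0.0194 0.055 ]
wrist pusher_face 0.74 [263.7 328.8] [0.5329 0.0373 0.055 ]
wrist wing_grip 0.75 [255.8 324.8] [0.5382 0.0034 0.1   ]
scene stop_collar 0.67 [237.3 329.4] [ 0.5387 -0.0007  0.055 ]
scene collar_face 0.82 [239.1 322.1] [0.5403 0.014  0.055 ]
scene collar_face 0.24 [237.8 325.8] [0.5404 0.0062 0.055 ]
scene pusher_face 0.6 [244.6 311.5] [0.536  0.0381 0.055 ]
scene wing_grip 0.68 [222.9 328.7] [0.5363 0.0023 0.1   ]
15.025 [ 0.53832947 -0.0572255   0.2072772 ] [ 1.79998035e+02 -1.29306389e-03 -8.93375768e+01] [ 0.26  0.79 -0.05]
```

View pics/d.png

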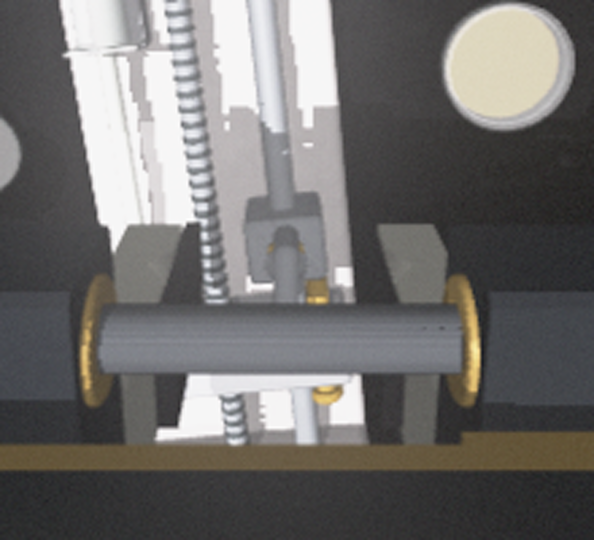

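The wrist crop shows the collar with its wing along the rod (crop 285, 255) and its face up against the stud (317, 290). The gripper is clear and the dish is in place, so I'm handing in.

```bash
python3 -c "
from h import *
print(r.close_job())"
```

```text
the job is handed in; nothing more can be done
None
```

I loosened the wing screw, slid the collar until it pressed on the stud's spring tip with an estimated 3–4 N, tightened the screw there, let go and handed the job in at about 15 s; no verdict came back, and the block and small things were never measured afterwards, though forces stayed low.

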